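# Hang a triptych wing on its pintles and fold it shut

### The arm

A 7-joint arm with a two-finger parallel gripper is mounted at the origin on the work surface. World frame = base frame: x ahead of the robot, y to its left, z up, the work surface at z = 0. Lengths are in mm, angles in rad, forces in N, time in s.
With the tool pointing down it reaches from about 425 to 925 mm from the base axis. Payload 6.8 kg.
Tool frame: the origin (TCP) lies at the very end of the fingers, on their centre line; the grasp point (between the pads) lies env.grip_depth behind it (env.grip_depth is the distance from the TCP to the grasp point, in mm); z points along the fingers, y is the line along which they close (so a half turn about z gives the same grasp; the last joint's range is limited). The gripper opens to 85 mm and grips with 20 to 120 N. Pads are 22 mm wide; open, the fingers measure 114 mm over their backs; the gripper's body (76 mm by 85 mm) begins 54 mm behind the grasp point. The pads swing forward as they close: fully open they stand 13 mm farther back than shut.
Start: joints at [1.096, 0.477, 0.022, 1.555, -0.011, 1.109, -0.083], TCP at [242.085, -630.113, 231.308] pointing down, gripper open.
Joint ranges: [-2.96, 2.96], [-0.34, 2.1], [-1.41, 1.46], [0.24, 2.44], [-1.37, 4.51], [0.17, 1.92], [-2.96, 2.96]. Speed limits (rad/s): [2.39, 2.39, 3.14, 3.14, 3.14, 3.14, 3.14].

### API

Orientations are given as a unit quaternion [w, x, y, z].
In Python, from workcell import env gives the robot as it stands.
- The arm moves only by the tool drive_tool, never from a script. Its argument "increments" is a list of rows, each a list of 3 entries, a list of its own where there are three numbers: the shift along the tool's x, y, z each as a share of 150 mm, from -1 to 1, then the turn about the tool's z as a share of 45 degrees, from -1 to 1, then the opening, from 0 (shut) to 1 (fully open). A call has 1 to 8 rows; each row is the pose to reach, as a shift and turn from the pose commanded when the call began, along the tool's axes at that moment; what a row does not reach only later rows make up. A row lasts 1/8 s, in which the tool goes at most 62.5 mm and 10.7 degrees, less where a joint would pass 70% of its speed; a pose out of reach is approached as far as the arm can. A call with a number of a shift or a turn outside -1 to 1 is refused whole. A call with a gripper value outside its range is refused whole. The fingers move at their own pace and stop on an object; "grip_force" is the grip in N (left out, the last holds). Time passes only in rows, so rows that repeat a pose let the fingers close. It gives the time, the measured TCP pose, the force, the opening and the grip force at its end, in the units of the state.
- env.get_state(): the state, without advancing time (a new reading comes with each control period).
- env.get_image(name): name is "scene" or "top"; returns the picture (400x640x3 uint8, blue, green, red); there is no depth.
- env.camera_info(name): a dict with "fov_y" (degrees; the focal length in pixels is half the picture's height over the tangent of half this angle, whatever the lens; pixels are square), "cx", "cy" (the principal point, pixels), "rvec" (rotation vector, rad) and "tvec" (3), from world to camera coordinates, as OpenCV has them. Camera axes: x right, y down, z forward; pixel columns grow to the right and rows downward; lengths in mm; the calibration is good to about 2 mm. A picture is of the moment at which its call begins. camera_info takes no time and is no camera call.
- env.job_done(): hands the job in; it is judged then, once.
The state is a dict: "clock": time; "qpos": joint angles; "joint_velocities": joint speeds; "effort": joint torques, N m; "position": TCP position; "orientation": TCP orientation; "wrist_force": force on the tool from outside, world axes, zero at the start; "torque": the same for the moment, N m; "finger_gap": finger opening in mm; "grip_force": force on a finger pad.
Only numpy, scipy, OpenCV 4.12 (cv2) and the standard library are available. Lean on these libraries where they do the work, as an engineer would, in place of code of your own. Each camera call takes 0.05 s, during which the arm holds its last target. There are 200 camera calls.

### The job

Take the loose painted wing from the little table easel and hang it upright on the triptych, standing open, by lowering both brass knuckles over the two steel pins; keep hold of it until it sits fully down, do not drop it. Then fold the wing shut over the centre picture, against its rubber bumpers, like the other wing. Leave everything else on the table where it is.

Things in the scene. Friction and masses are not known exactly. Their poses are not given: they have to be found in the camera images.
- wing: loose wooden wing panel, 14 thick (x) x 100 wide (y) x 180 tall (z), about 0.3 kg, painted blue, green, yellow on its +x face; origin centre of its underside, z up along the panel. Two brass knuckles on its +y edge. At the start it rests loose on the easel, leaning 30 degrees, its top towards the robot, painted face up and away from the robot
- wing_top (a point): middle of the wing's top edge (wing coordinates 0, 0, 180 mm). On the easel the top 65 mm of the panel are free on both sides for the fingers, which must come tilted along the panel
- knuckle_lower (a point): centre of the underside of the wing's lower knuckle (wing coordinates 0, 63, 30 mm). A knuckle is a brass tube along the wing's z, outer diameter 24, bore 12, 22 tall, open at both ends
- knuckle_upper (a point): centre of the underside of the wing's upper knuckle, the same tube (wing coordinates 0, 63, 130 mm)
- wing_edge (a point): middle of the wing's free edge, across from the knuckles, 113 mm from the knuckle axis (wing coordinates 0, -50, 90 mm)
- triptych: fixed: dark plinth 130 x 270 x 20 high (x -55 to 75) with a centre picture 16 thick (x -8 to 8), 214 wide (y), top at z 208. Origin centre under the picture, on the table; x out of its painted face, away from the robot; y to the left seen from the robot. Left (+y) wing already shut and fixed; two pins on brackets at the right (-y) edge
- shut_edge (a point): where the free edge (wing_edge) comes when the wing is shut (triptych coordinates 20, -4, 118 mm). Wing yaw = triptych yaw: open flat to the right; + 90 degrees: standing out along the triptych's +x; + 180 degrees: shut, painted face to the picture, stopped by two rubber bumpers 4.5 high on the picture. The hinge turns freely, nothing latches it
- pin_lower (a point): root of the lower pin on top of its bracket (triptych coordinates 20, -117, 58 mm); axes as the triptych. The pin stands up 20 mm, diameter 8, its last 6 mm tapered to 3. The bracket below is 8 thick, x -8 to 22, y -123 to -107. The wing is fully down when knuckle_lower meets this point (its underside then 28 above the table, top at 208)
- pin_upper (a point): root of the upper pin, the same, 100 mm straight above pin_lower. Its bracket is in the way of the lower knuckle, so the wing must be brought in sideways, 22 to 65 mm above its seat, and then lowered
- easel: small fixed table easel of pale wood, 150 x 130 x about 125 high, that holds the wing; origin on the table under its middle, z up, its yaw is the wing's yaw at the start. The ledge holds the wing's underside about 32 above the table, 45 ahead in x of the origin; a lip stands 6 high in front of it. Two slats behind the wing reach 112 mm up the panel
- camera: black camera, body 60 x 135 x 108 high, with a lens along its +x to 104 mm; origin centre of the body's underside. Bystander
- primer_jar: white closed jar, diameter 80, 120 high; origin centre of its underside. Bystander
- jar_lid: green jar lid, diameter 72, 12 high, lying in front of the triptych; origin centre of its underside. Bystander
- brush_pot: terracotta pot with brushes, diameter 80, 200 high with the brushes; origin centre of its underside. Bystander
- spirit_tin: blue tin, diameter 80, 130 high; origin centre of its underside. Bystander
- paint_tube: red and silver paint tube lying beside the easel, 125 x 36 x 22 high, along its x; origin under the middle. Bystander
- palette_knife: palette knife lying flat along its x, 200 long, under 30 high. Bystander
Not all that is in view belongs to the job. What is shaped like the wing but pink is not meant.

How it is judged (in metres and radians):
On the way, in this order (a step that is already met when the one before it is completed fails the run):
1. the wing is held in the fingers, at least 60 mm away from where it stood (distance of wing from where it was at the start of the episode above 0.06 m and contact force between the fingers and wing above 1 N), for 0.1 s.
2. both knuckles are fully down on their pins (within 4 mm) with the wing standing open (its free edge at least 60 mm out in front of the hinge line or to its right) (horizontal distance between knuckle_lower and pin_lower below 0.004 m and z of knuckle_lower in the frame of pin_lower between -0.004 and 0.004 m and horizontal distance between knuckle_upper and pin_upper below 0.004 m and z of knuckle_upper in the frame of pin_upper between -0.004 and 0.004 m and (x of wing_edge in the frame of pin_lower above 0.06 m or y of wing_edge in the frame of pin_lower below -0.06 m)), for 0.2 s.
At the end, for the whole second after the job is handed in: both knuckles sit fully down on their pins (undersides within 4 mm of the pin roots in height and sideways), the wing is folded shut over the centre picture (free edge no more than 14 mm farther out than the hinge line, about 7 degrees), released and at rest (horizontal distance between knuckle_lower and pin_lower below 0.004 m and z of knuckle_lower in the frame of pin_lower between -0.004 and 0.004 m and horizontal distance between knuckle_upper and pin_upper below 0.004 m and z of knuckle_upper in the frame of pin_upper between -0.004 and 0.004 m and x of wing_edge in the frame of pin_lower below 0.014 m and y of wing_edge in the frame of pin_lower above 0.09 m and linear speed of wing below 0.02 m/s and angular speed of wing below 0.15 rad/s and contact force between the fingers and wing below 0.05 N); the robot touches nothing.
It fails at once if another thing on the table (camera, jar, lid, brush pot, tin, tube or palette knife) moved by more than 30 mm (distance of any of camera, primer_jar, jar_lid, brush_pot, spirit_tin, paint_tube, palette_knife from where it was at the start of the episode above 0.03 m).
It fails at once if the wing was let go over the pins before it sat down (dropped from more than 5 mm) (horizontal distance between knuckle_lower and pin_lower below 0.01 m and z of knuckle_lower in the frame of pin_lower above 0.005 m and contact force between the fingers and wing below 0.3 N).
It also fails if it takes over 70 s, if anything falls off the work surface, if the arm or the gripper's body presses on something with over 40 N, if the wrist force passes 120 N, or if a joint passes its speed limit or range.

## Working session

There is one attempt and no reset: what is moved stays moved. The work goes in short steps, Python scripts to look and compute and a tool call to move; the robot and the scene stay as the last step left them, time stands still between calls to the robot, and variables do not carry over. Pictures are saved under pics/ and viewed, at most 10 in all, crops included, and the job is handed in when it is done.

Besides the shell and the picture viewer there is one more tool, called after "Request:" as a command line: name --argument value ..., lists and objects as JSON in quotes. drive_tool: Moves the arm, as the interface text tells. Its arguments: {"type":"object","properties":{"increments":{"type":"array","items":{"type":"array"}},"grip_force":{"type":"number"}},"required":["increments"]}

```bash
ls; mkdir -p pics; python3 - <<'E'
from workcell import env
import cv2
s=env.get_state()
for k,v in s.items(): print(k,v)
print(env.grip_depth)
for n in("scene","top"):
    print(n,env.camera_info(n)); cv2.imwrite(f"pics/{n}0.png",env.get_image(n))
E
```

```text
pics
clock 0.0
qpos [ 1.09585122  0.47781176  0.02236416  1.55643955 -0.01148246  1.10926685
 -0.0830767 ]
joint_velocities [ 1.62548307e-03  7.76518098e-04 -1.47372547e-03 -8.74389853e-04
 -6.73876948e-05  1.59094247e-03  4.48883079e-04]
effort [-1.05639996e-03 -5.96449506e+01  1.60720691e+00 -2.81198376e+01
  1.23536252e-02  9.36062570e-03  2.28302275e-05]
position [ 241.86580897 -629.56305861  230.32338397]
orientation [-8.65271610e-04  9.83221955e-01  1.82411018e-01 -2.42119580e-04]
wrist_force [-0.51106962  0.36816905 -0.40864437]
torque [-0.00696517  0.03363777 -0.00697178]
grip_force 0.0
finger_gap 85.7677218766365
18.700000000000003
scene {'fov_y': 56.18879073918281, 'cx': 315.5274672649056, 'cy': 203.77265795454414, 'rvec': array([ 0.79449763,  2.58393368, -1.09463358]), 'tvec': array([ 485.44621441, -112.58368416, 1724.47404332])}
top {'fov_y': 49.484092413589046, 'cx': 318.8969857531932, 'cy': 207.21589493519025, 'rvec': array([ 2.1492983 , -2.15678653,  0.16757489]), 'tvec': array([ -45.68859414,  606.57323806, 1430.5451107 ])}
```

View pics/scene0.png

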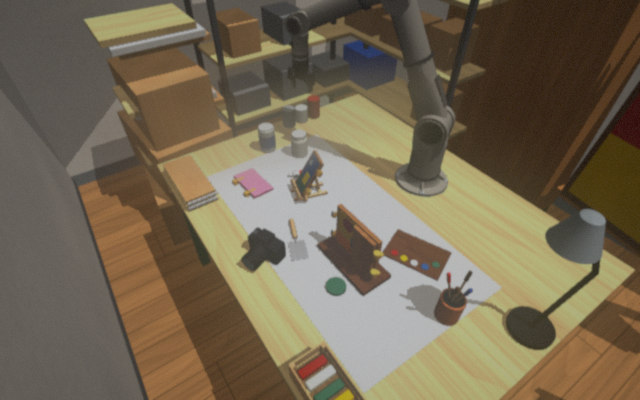

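View pics/top0.png

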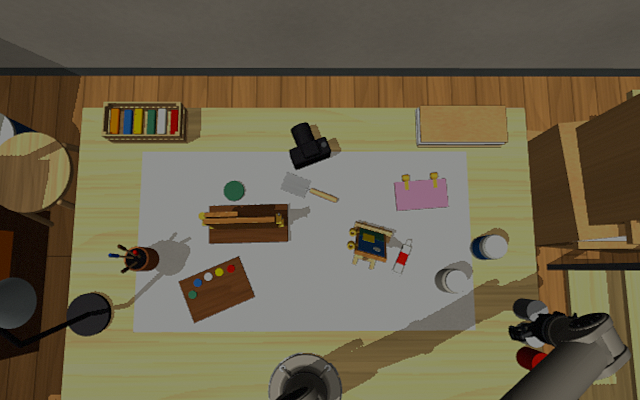

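```bash
python3 - <<'E'
import cv2,numpy as np
t=cv2.imread("pics/top0.png");s=cv2.imread("pics/scene0.png")
def c(im,x0,y0,w,h,k): return cv2.resize(im[y0:y0+h,x0:x0+w],None,fx=k,fy=k,interpolation=cv2.INTER_CUBIC)
a=np.hstack([c(t,330,210,80,60,5),c(t,195,195,80,60,5)])
b=np.hstack([c(s,275,145,80,60,5),c(s,310,200,80,60,5)])
g=np.vstack([a,b]); g=np.clip(g.astype(float)*1.6,0,255).astype(np.uint8)
cv2.imwrite("pics/crop1.png",g)
E
```

```text
(no output)
```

View pics/crop1.png

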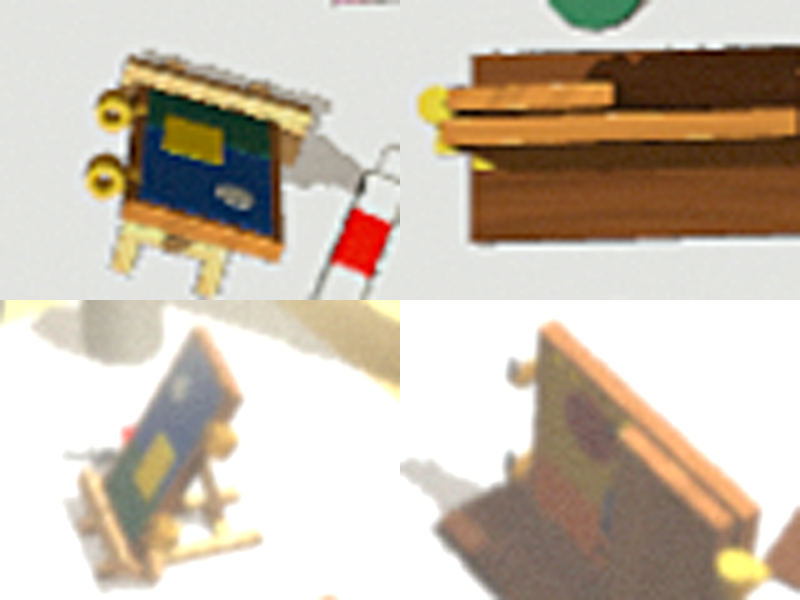

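```bash
cat > h.py <<'E'
import cv2,numpy as np
from workcell import env
def cam(n):
    c=env.camera_info(n);R=cv2.Rodrigues(np.array(c["rvec"]))[0];t=np.array(c["tvec"])
    f=200/np.tan(np.radians(c["fov_y"]/2));K=np.array([[f,0,c["cx"]],[0,f,c["cy"]],[0,0,1]])
    return K,R,t
def onplane(n,p,z):
    K,R,t=cam(n);p=np.atleast_2d(np.asarray(p,float))
    d=(np.linalg.inv(K)@np.c_[p,np.ones(len(p))].T).T@R;C=-R.T@t
    return C+d*((z-C[2])/d[:,2])[:,None]
def proj(n,X):
    K,R,t=cam(n);q=(np.atleast_2d(X)@R.T+t)@K.T
    return q[:,:2]/q[:,2:]
E
python3 - <<'E'
from h import *
for n in("scene","top"):
    K,R,t=cam(n);print(n,(-R.T@t).round(0),K[0,0].round(1))
t=cv2.imread("pics/top0.png");h=cv2.cvtColor(t,cv2.COLOR_BGR2HSV)
print(h[195:255:4,190:300:6,0].tolist()[7]);print(h[225,200:300:4].tolist());print(h[200:250:3,240].tolist())
print(h[243,340:400:3].tolist())
def c(im,x0,y0,w,hh,k): return cv2.resize(im[y0:y0+hh,x0:x0+w],None,fx=k,fy=k,interpolation=cv2.INTER_CUBIC)
s=cv2.imread("pics/scene0.png")
g=np.hstack([c(t,256,197,40,50,10),c(s,320,195,40,50,10)])
cv2.imwrite("pics/crop2.png",np.clip(g*1.5,0,255).astype(np.uint8))
E
```

```text
scene [1135.  820. 1123.] 374.7
top [ 397.  -29. 1503.] 434.0
[50, 45, 26, 16, 16, 15, 16, 15, 14, 10, 16, 14, 15, 15, 14, 27, 12, 20, 30]
[[105, 4, 145], [27, 129, 144], [11, 52, 69], [12, 210, 45], [14, 190, 51], [14, 179, 50], [15, 195, 51], [15, 192, 53], [16, 205, 51], [15, 201, 52], [15, 196, 52], [15, 183, 53], [13, 186, 52], [13, 184, 50], [16, 213, 49], [15, 214, 50], [12, 185, 51], [14, 185, 51], [14, 199, 50], [16, 224, 50], [22, 203, 118], [17, 201, 57], [21, 18, 97], [45, 4, 145], [45, 4, 143]]
[[30, 2, 150], [60, 2, 147], [12, 204, 65], [12, 186, 48], [12, 181, 45], [15, 197, 31], [17, 181, 145], [15, 179, 131], [15, 202, 48], [15, 205, 51], [12, 187, 71], [14, 180, 82], [13, 183, 82], [13, 183, 85], [9, 124, 74], [30, 4, 144], [45, 4, 143]]
[[30, 4, 142], [30, 4, 143], [110, 5, 146], [26, 196, 120], [25, 209, 105], [15, 153, 65], [141, 59, 43], [105, 203, 49], [109, 198, 49], [105, 202, 48], [107, 240, 51], [109, 255, 51], [105, 244, 47], [104, 222, 47], [106, 224, 50], [14, 242, 59], [19, 50, 107], [22, 25, 110], [21, 24, 108], [20, 21, 108]]
```

View pics/crop2.png

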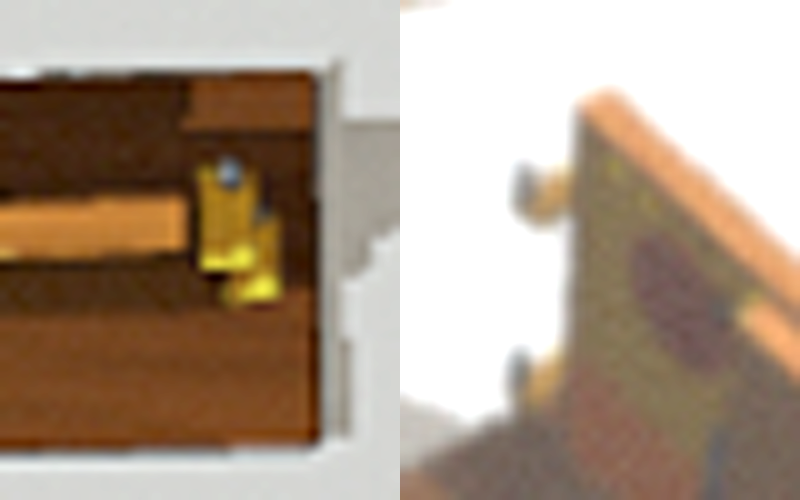

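```bash
python3 - <<'E'
from h import *
from scipy.optimize import least_squares
t=cv2.imread("pics/top0.png");h=cv2.cvtColor(t,cv2.COLOR_BGR2HSV).astype(float);S=h[...,1]
def cross(v,thr):
    i=np.where((v[:-1]-thr)*(v[1:]-thr)<0)[0]; return i+(thr-v[i])/(v[i+1]-v[i])
T=[];B=[];Rr=[]
for c in range(215,284,2):
    x=cross(S[195:255,c],95); T.append((c,195+x[0]));B.append((c,195+x[-1]))
for r in range(208,240,2):
    x=cross(S[r,275:300],95); Rr.append((275+x[-1],r))
fit=lambda P,ax:np.polyfit(*( (np.array(P)[:,0],np.array(P)[:,1]) if ax else (np.array(P)[:,1],np.array(P)[:,0])),1)
for P,a in((T,1),(B,1),(Rr,0)): print(fit(P,a).round(4), np.std(np.polyval(fit(P,a),np.array(P)[:,0 if a else 1])-np.array(P)[:,1 if a else 0]).round(2))
WT,WB,WR=[onplane("top",p,20)[:,:2] for p in(T,B,Rr)]
# picture top strip
m=((h[...,0]>9)&(h[...,0]<21)&(S>120)&(h[...,2]>105)).astype(np.uint8)
def comps(m,box):
    x0,y0,x1,y1=box;n,l,s,c=cv2.connectedComponentsWithStats(m[y0:y1,x0:x1],connectivity=4)
    for i in range(1,n):
        if s[i,4]>5: print(s[i]+[x0,y0,0,0,0],(c[i]+[x0,y0]).round(2))
print("strip");comps(m,(195,195,300,255))
b=((h[...,0]>19)&(h[...,0]<32)&(S>130)&(h[...,2]>60)).astype(np.uint8)
print("brass");comps(b,(340,215,410,270))
o=((h[...,0]>5)&(h[...,0]<20)&(S>130)&(h[...,2]>70)).astype(np.uint8)
print("orange");comps(o,(340,215,400,270))
p=((h[...,0]>30)&(h[...,0]<125)&(S>100)).astype(np.uint8)
print("paint");comps(p,(345,215,395,270))
pins=np.array([[278.55,213.55],[281.8,218.0]])
def r(q):
    c,s=np.cos(q[2]),np.sin(q[2]);loc=lambda W:(W-q[:2])@np.array([[c,-s],[s,c]])
    P=np.array([[20,-117,178],[20,-117,78]],float);w=np.c_[P[:,:2]@np.array([[c,s],[-s,c]])+q[:2],P[:,2]]
    e=(proj("top",w)-pins)*3.2
    return np.r_[loc(WT)[:,0]-75,loc(WB)[:,0]+55,loc(WR)[:,1]+135,e.ravel()*2]
for k in ("all",):
    q=least_squares(r,[540,190,0],loss="soft_l1").x
    print(q.round(3),"means",r(q)[:len(T)].mean().round(2),r(q)[len(T):2*len(T)].mean().round(2),r(q)[2*len(T):-4].mean().round(2),(r(q)[-4:]/2).round(2))
c,s=np.cos(q[2]),np.sin(q[2])
for y in(-107,107):
  for x in(-8,8): print(proj("top",[[q[0]+c*x-s*y,q[1]+s*x+c*y,208]]).round(1))
E
```

```text
[4.210000e-02 1.923742e+02] 2.64
[-2.570000e-02  2.482831e+02] 0.08
[3.0400e-02 2.8056e+02] 0.15
strip
[204 212  34   5 141] [220.16 213.89]
[277 216   4   6  17] [278.53 218.53]
[203 217  71   7 346] [237.67 220.16]
brass
[350 229  10   7  40] [353.42 231.82]
[363 233  12  10  76] [368.14 237.55]
[348 242  10   8  44] [351.45 245.02]
orange
[354 226   4   4   9] [355.44 227.44]
[380 227   4   3   6] [381.5  227.83]
[386 236   4   6  20] [387.2 238.4]
[355 250  32  12 153] [369.57 255.63]
paint
[358 228  26  29 424] [371.34 242.49]
[5.45754e+02 1.94898e+02 1.80000e-02] means 4.8 0.33 0.37 [-0.22 -0.08 -2.87 -1.92]
[[274.4 221.6]]
[[274.4 216.3]]
[[202.7 223.1]]
[[202.8 217.7]]
```

```bash
python3 - <<'E'
from h import *
from scipy.optimize import least_squares
t=cv2.imread("pics/top0.png");h=cv2.cvtColor(t,cv2.COLOR_BGR2HSV).astype(float);S=h[...,1]
def cross(v,thr):
    i=np.where((v[:-1]-thr)*(v[1:]-thr)<0)[0]; return i+(thr-v[i])/(v[i+1]-v[i])
T=[];B=[];Rr=[]
for c in range(250,285): T.append((c,195+cross(S[195:255,c],95)[0]))
for c in range(212,285): B.append((c,195+cross(S[195:255,c],95)[-1]))
for r_ in range(208,240): Rr.append((275+cross(S[r_,275:300],95)[-1],r_))
WT,WB,WR=[onplane("top",p,20)[:,:2] for p in(T,B,Rr)]
def r(q):
    c,s=np.cos(q[2]),np.sin(q[2]);loc=lambda W:(W-q[:2])@np.array([[c,-s],[s,c]])
    return np.r_[loc(WT)[:,0]-75,loc(WB)[:,0]+55,loc(WR)[:,1]+135]
q=least_squares(r,[540,190,0],loss="soft_l1").x;e=r(q)
print("trip",q.round(4),e[:len(T)].mean().round(2),e[len(T):-len(Rr)].mean().round(2),e[-len(Rr):].mean().round(2))
c,s=np.cos(q[2]),np.sin(q[2])
P=lambda x,y,z:[q[0]+c*x-s*y,q[1]+s*x+c*y,z]
print("pin",np.round(P(20,-117,58),1),"tips px top",proj("top",[P(20,-117,178),P(20,-117,78)]).round(2),"scene",proj("scene",[P(20,-117,178),P(20,-117,78)]).round(2))
# strip centre
from scipy.spatial.transform import Rotation as Ro
px=np.array([[353.42,231.82],[351.45,245.02],[369.57,255.63],[371.34,242.49]])
M=np.array([[0,63,41],[0,63,141],[0,0,180],[7,0,93]],float)
def w(p,z=32):return Ro.from_euler("ZY",[p[2],-np.radians(30)]).apply(M)+[p[0],p[1],z]
f=lambda p:((proj("top",w(p))-px)).ravel()
p=least_squares(f,[500,-200,-.3]).x
print("wing",p.round(4),f(p).round(2)); print(w(p).round(1))
print(proj("scene",w(p)).round(1))
s=cv2.imread("pics/scene0.png")
print("scene green/blue mask")
E
```

```text
trip [5.457476e+02 1.950839e+02 1.940000e-02] -0.9 0.34 0.13
pin [568.   78.5  58. ] tips px top [[278.41 213.46]
 [280.84 217.34]] scene [[331.97 211.68]
 [331.27 230.54]]
wing [ 5.209582e+02 -2.270922e+02 -3.112000e-01] [-0.25 -0.15 -0.45 -0.45  0.46  0.8   0.22 -0.25]
[[ 520.7 -160.8   67.5]
 [ 473.1 -145.5  154.1]
 [ 435.3 -199.5  187.9]
 [ 482.5 -214.7  116. ]]
[[306.8 192. ]
 [318.3 173.8]
 [318.5 157.2]
 [307.2 173. ]]
scene green/blue mask
```

```bash
cat >> h.py <<'E'
def yaz(o):  # azimuth of tool y, degrees; quaternion wxyz
    from scipy.spatial.transform import Rotation as Ro
    y=Ro.from_quat([o[1],o[2],o[3],o[0]]).as_matrix()[:,1]; return np.degrees(np.arctan2(y[1],y[0]))
def plan(wps,start=None):
    if start is None:
        s=env.get_state(); start=[*s["position"],yaz(s["orientation"])]
    c=np.array(start,float); print("from",c.round(1))
    for w in wps:
        w=np.array(w,float); a=np.radians(c[3]+90)
        d=w[:3]-c[:3]; x=d[0]*np.cos(a)+d[1]*np.sin(a); y=d[0]*np.sin(a)-d[1]*np.cos(a)
        print((np.array([x,y,-d[2]])/150).round(3).tolist(),"turn",round(-(w[3]-c[3])/45,3)); c=w
E
python3 -c "
from h import *
plan([(300,-510,250,-43),(345,-390,250,-17.8),(395,-290,250,-17.8),(445,-202.5,250,-17.8),(445,-202.5,146,-17.8)])"
```

```text
from [ 241.9 -629.6  230.4  -69. ]
[0.648, -0.605, -0.13] turn -0.577
[0.79, -0.326, -0.0] turn -0.56
[0.737, 0.114, -0.0] turn -0.0
[0.657, 0.139, -0.0] turn -0.0
[0.0, 0.0, 0.693] turn -0.0
```

Request:
drive_tool --increments '[[[0.32,-0.3,-0.07],-0.25,1],[[0.648,-0.605,-0.13],-0.45,1],[[0.648,-0.605,-0.13],-0.577,1],[[0.648,-0.605,-0.13],-0.577,1]]' --grip_force 30

```text
clock: 0.6
position: [300.8, -509.7, 250.9]
orientation: [-0.0, 0.917, 0.399, 0.0]
wrist_force: [-0.0, -0.9, 0.5]
finger_gap: 85.3
grip_force: 0.0
```

Request:
drive_tool --increments '[[[0.4,-0.16,0],-0.25,1],[[0.79,-0.326,0],-0.45,1],[[0.79,-0.326,0],-0.56,1],[[0.79,-0.326,0],-0.56,1]]'

```text
clock: 1.1
position: [344.9, -391.3, 250.6]
orientation: [-0.0, 0.809, 0.588, -0.0]
wrist_force: [0.1, -0.2, 0.6]
finger_gap: 85.5
grip_force: 0.0
```

Request:
drive_tool --increments '[[[0.37,0.06,0],0,1],[[0.737,0.114,0],0,1],[[0.737,0.114,0],0,1]]'

```text
clock: 1.48
position: [397.2, -288.3, 250.8]
orientation: [-0.0, 0.808, 0.59, 0.001]
wrist_force: [-1.1, -0.4, 0.8]
finger_gap: 85.3
grip_force: 0.0
```

Request:
drive_tool --increments '[[[0.33,0.07,0],0,1],[[0.657,0.139,0],0,1],[[0.657,0.139,0],0,1],[[0.657,0.139,0],0,1]]'

```text
clock: 1.98
position: [444.8, -205.4, 250.5]
orientation: [-0.0, 0.809, 0.587, -0.0]
wrist_force: [-1.2, -0.3, 0.3]
finger_gap: 85.4
grip_force: 0.0
```

```bash
python3 -c "
from h import *
cv2.imwrite('pics/t1.png',env.get_image('top'))
plan([(445,-202.5,250,-17.8),(445,-202.5,146,-17.8)]);print(env.get_state()['qpos'])"
```

```text
from [ 444.6 -205.6  250.5  -18.1]
[0.02, -0.004, 0.003] turn -0.007
[0.0, 0.0, 0.693] turn -0.0
[ 0.65751936  0.17791621 -0.3941556   1.94209831  0.0797603   1.03708099
 -0.08769932]
```

Request:
drive_tool --increments '[[[0.02,0,0.2],0,1],[[0.02,0,0.45],0,1],[[0.02,0,0.693],0,1],[[0.02,0,0.693],0,0.6],[[0.02,0,0.693],0,0.6],[[0.02,0,0.693],0,0.6]]'

```text
clock: 2.78
position: [447.4, -201.1, 148.4]
orientation: [0.001, 0.808, 0.589, 0.001]
wrist_force: [0.2, -0.4, 0.3]
finger_gap: 51.1
grip_force: 0.0
```

```bash
python3 -c "
from h import *
a=env.get_image('top');b=env.get_image('scene')
k=lambda im,x,y:cv2.resize(im[y:y+75,x:x+80],None,fx=5,fy=5,interpolation=cv2.INTER_CUBIC)
cv2.imwrite('pics/t2.png',np.clip(np.hstack([k(a,330,205),k(b,275,130)])*1.5,0,255).astype(np.uint8))"
```

```text
(no output)
```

View pics/t2.png

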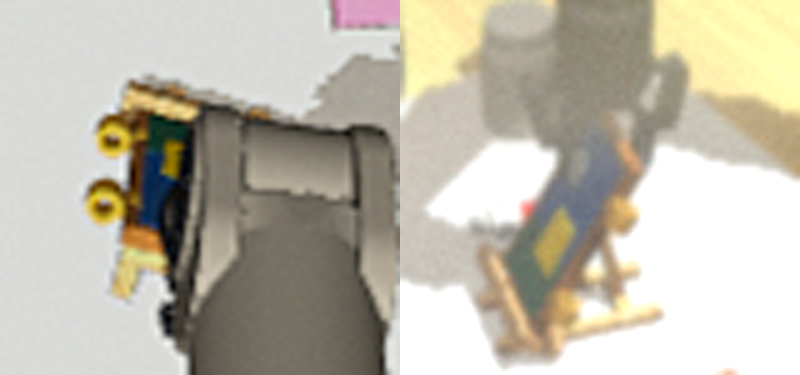

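```bash
python3 -c "
from h import *
e=np.array([.952,-.306,0]);c=np.array([447.4,-201.1,0])
f=lambda p:((proj('scene',p)-[275,130]+.5)*5-.5+[400,0]).round(0).tolist()
for s in(26,45,-26,-45):
  print(s,f([c+s*e+[0,0,150],c+s*e+[0,0,200]]))
print(f([[435,-200,188]]))"
```

```text
26 [[576.0, 184.0], [576.0, 136.0]]
45 [[554.0, 188.0], [553.0, 140.0]]
-26 [[636.0, 173.0], [637.0, 125.0]]
-45 [[658.0, 169.0], [659.0, 121.0]]
[[620.0, 138.0]]
```

Request:
drive_tool --increments '[[[0,0.07,-0.03],0,0.6],[[0,0.13,-0.06],0,0.6],[[0,0.2,-0.09],0,0.6],[[0,0.26,-0.11],0,0.6],[[0,0.26,-0.11],0,0.6]]'

```text
clock: 3.5
position: [484.6, -212.4, 163.6]
orientation: [0.0, 0.808, 0.589, 0.0]
wrist_force: [-0.8, 0.3, 0.7]
finger_gap: 50.9
grip_force: 0.4
```

```bash
python3 -c "
from h import *
a=env.get_image('top');b=env.get_image('scene')
k=lambda im,x,y:cv2.resize(im[y:y+75,x:x+80],None,fx=5,fy=5,interpolation=cv2.INTER_CUBIC)
cv2.imwrite('pics/t3.png',np.clip(np.hstack([k(a,330,205),k(b,275,130)])*1.5,0,255).astype(np.uint8))"
```

```text
(no output)
```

View pics/t3.png

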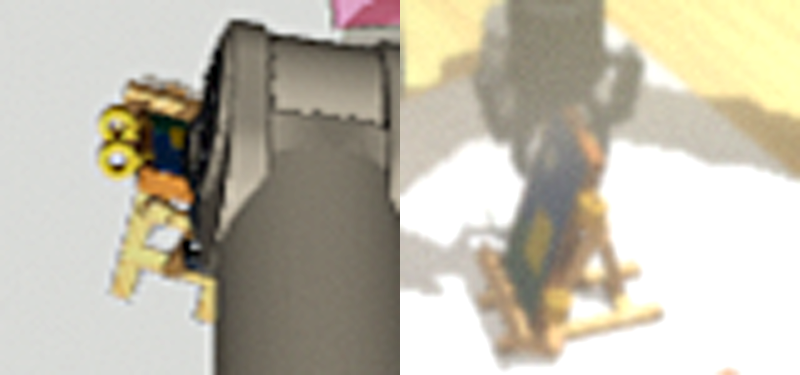

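Request:
drive_tool --increments '[[[0,0.08,-0.03],0,0.6],[[0,0.16,-0.05],0,0.6],[[0,0.25,-0.06],0,0.6],[[0,0.25,-0.06],0,0.35],[[0,0.25,-0.06],0,0.2],[[0,0.25,-0.06],0,0.0],[[0,0.25,-0.06],0,0.0],[[0,0.25,-0.06],0,0.0]]' --grip_force 40

```text
clock: 4.6
position: [518.7, -223.5, 172.1]
orientation: [-0.0, 0.808, 0.589, -0.0]
wrist_force: [-0.9, 1.5, -0.9]
finger_gap: 13.5
grip_force: 41.7
```

```bash
python3 -c "
from h import *
a=env.get_image('top');b=env.get_image('scene');s=env.get_state();print(s['finger_gap'],s['grip_force'],s['torque'])
k=lambda im,x,y:cv2.resize(im[y:y+75,x:x+80],None,fx=5,fy=5,interpolation=cv2.INTER_CUBIC)
cv2.imwrite('pics/t4.png',np.clip(np.hstack([k(a,330,205),k(b,275,130)])*1.5,0,255).astype(np.uint8))"
```

```text
13.662708812771086 41.670185923576355 [0.30433151 0.41192114 0.13176987]
```

View pics/t4.png

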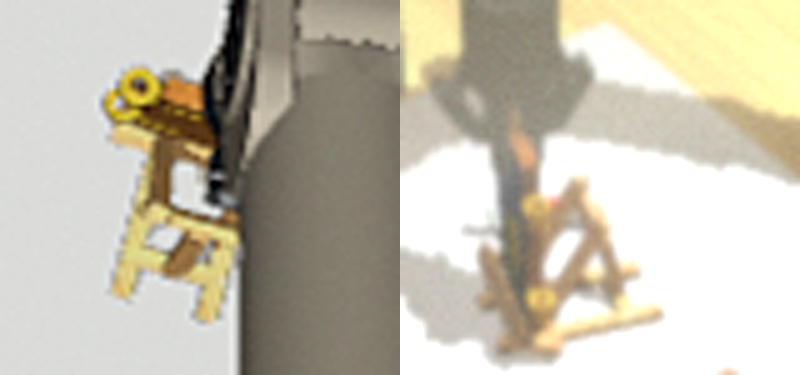

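Request:
drive_tool --increments '[[[0,0,0],0,0],[[0,0,-0.1],0,0],[[0,0,-0.2],0,0],[[0,0,-0.3],0,0],[[0,0,-0.3],0,0]]' --grip_force 80

```text
clock: 5.32
position: [520.4, -224.0, 219.4]
orientation: [0.002, 0.808, 0.589, 0.001]
wrist_force: [-1.1, -0.1, -3.5]
finger_gap: 13.3
grip_force: 78.3
```

```bash
python3 -c "
from h import *
plan([(540,-135,217,1.1),(569.2,-44.5,217,1.1)]);print(env.get_state()['torque'])"
```

```text
from [ 520.4 -224.   219.4  -17.8]
[0.605, -0.058, 0.016] turn -0.421
[0.599, 0.206, -0.0] turn -0.0
[ 0.01355665 -0.05214348  0.0551204 ]
```

Request:
drive_tool --increments '[[[0.15,-0.01,0],-0.1,0],[[0.3,-0.03,0.01],-0.21,0],[[0.45,-0.05,0.01],-0.32,0],[[0.605,-0.058,0.016],-0.421,0],[[0.605,-0.058,0.016],-0.421,0]]'

```text
clock: 5.95
position: [539.5, -131.0, 215.0]
orientation: [-0.0, 0.698, 0.716, 0.001]
wrist_force: [0.7, -0.5, -3.7]
finger_gap: 13.0
grip_force: 78.2
```

Request:
drive_tool --increments '[[[0.15,0.05,0],0,0],[[0.3,0.1,0],0,0],[[0.45,0.15,0],0,0],[[0.599,0.206,0],0,0],[[0.599,0.206,0],0,0],[[0.599,0.206,0],0,0]]'

```text
clock: 6.7
position: [567.6, -45.3, 214.7]
orientation: [0.0, 0.7, 0.714, -0.001]
wrist_force: [-1.2, -1.2, -2.9]
finger_gap: 13.5
grip_force: 78.2
```

```bash
python3 -c "
from h import *
s=env.get_state();print(s['position'],yaz(s['orientation']),s['wrist_force'])
a=env.get_image('top');b=env.get_image('scene');cv2.imwrite('pics/a5.png',a);cv2.imwrite('pics/b5.png',b)
p=s['position'];y=np.radians(yaz(s['orientation']));l=np.array([-np.sin(y),np.cos(y)])
for z in (217+42-180+52,217+42-180+152): print(proj('top',[[*(p[:2]+63*l),z]]),proj('scene',[[*(p[:2]+63*l),z-11]]))
k=lambda im,x,y:cv2.resize(im[y:y+60,x:x+40],None,fx=10,fy=10,interpolation=cv2.INTER_CUBIC)
cv2.imwrite('pics/t5.png',np.clip(np.hstack([k(a,265,190),k(b,310,190)])*1.6,0,255).astype(np.uint8))"
```

```text
[567.61787127 -45.28973878 214.71344157] 1.0834375468194202 [-1.19834874 -1.21023523 -2.92048924]
[[298.71053788 215.79702366]] [[322.39263123 212.85202191]]
[[297.56665055 211.63991052]] [[322.63340632 193.18136167]]
```

View pics/t5.png

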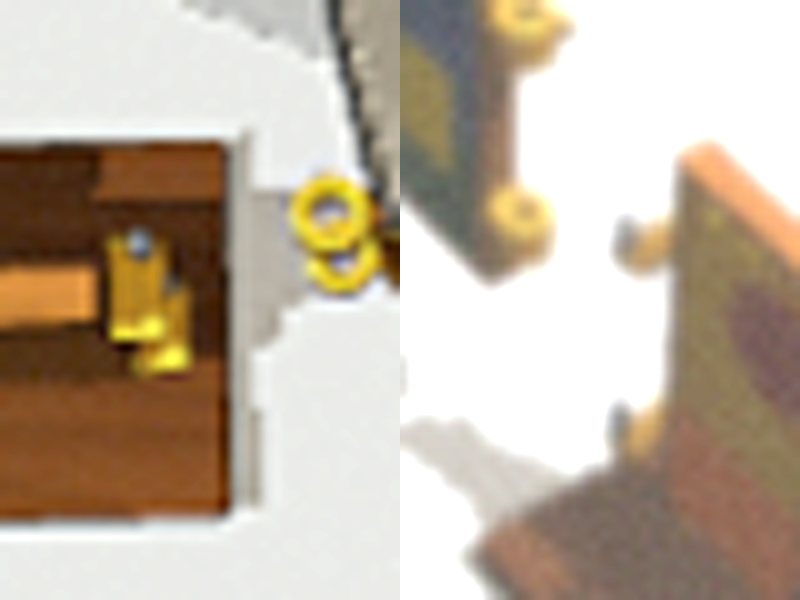

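```bash
python3 - <<'E'
from h import *
a=cv2.imread('pics/a5.png');h=cv2.cvtColor(a,cv2.COLOR_BGR2HSV)
g=cv2.resize(a[195:225,285:315],None,fx=8,fy=8,interpolation=cv2.INTER_CUBIC)
hh=cv2.cvtColor(g,cv2.COLOR_BGR2HSV)
m=((hh[...,0]>18)&(hh[...,0]<34)&(hh[...,1]>120)&(hh[...,2]>70)).astype(np.uint8)
# holes
cs,hi=cv2.findContours(m,cv2.RETR_CCOMP,cv2.CHAIN_APPROX_NONE)
for c,q in zip(cs,hi[0]):
    A=cv2.contourArea(c)
    if A>40: 
        M=cv2.moments(c);p=np.array([M['m10']/A,M['m01']/A]);(ex,ey),r=cv2.minEnclosingCircle(c)
        f=lambda p:((np.array(p)+.5)/8-.5+[285,195]).round(2)
        print(A/64,q[3]>=0,f(p),f((ex,ey)),round(r/8,2),cv2.boundingRect(c))
pin=onplane('top',[[278.48,213.5]],178)[0]
for u in([297.55,211.05],):
    for z in(226,230,234):
        k=onplane('top',[u],z)[0];print(z,k.round(1),(pin-k).round(1))
print(onplane('top',[[299.05,215.55]],130).round(1),onplane('top',[[280.84,217.34]],78).round(1))
E
```

```text
74.6953125 False [298.35 212.82] [298.3  212.89] 5.84 (74, 101, 74, 93)
6.0625 True [298.91 215.62] [298.81 215.44] 1.64 (101, 158, 27, 22)
8.5390625 True [297.54 210.69] [297.69 211.06] 2.03 (89, 117, 33, 25)
226 [568.9  17.9 226. ] [ -1.   60.3 -48. ]
230 [568.3  17.8 230. ] [ -0.4  60.5 -52. ]
234 [567.8  17.6 234. ] [  0.1  60.6 -56. ]
[[567.3  16.7 130. ]] [[568.   78.5  78. ]]
```

Request:
drive_tool --increments '[[[0.1,0.002,0],0,0],[[0.2,0.005,0],0,0],[[0.3,0.007,0],0,0],[[0.407,0.009,0],0,0],[[0.407,0.009,0],0,0],[[0.407,0.009,0],0,0]]'

```text
clock: 7.55
position: [568.0, 16.5, 214.9]
orientation: [0.0, 0.7, 0.714, -0.0]
wrist_force: [0.2, 0.2, -3.4]
finger_gap: 13.2
grip_force: 78.2
```

```bash
python3 -c "
from h import *
s=env.get_state();print(s['position'],yaz(s['orientation']),s['wrist_force'])
a=env.get_image('top');b=env.get_image('scene');cv2.imwrite('pics/a6.png',a);cv2.imwrite('pics/b6.png',b)
p=s['position'];y=np.radians(yaz(s['orientation']));l=np.array([-np.sin(y),np.cos(y)])
for z in (130,230): print(proj('top',[[*(p[:2]+63*l),z]]),proj('scene',[[*(p[:2]+63*l),z-11]]))
k=lambda im,x,y:cv2.resize(im[y:y+60,x:x+40],None,fx=10,fy=10,interpolation=cv2.INTER_CUBIC)
cv2.imwrite('pics/t6.png',np.clip(np.hstack([k(a,260,190),k(b,310,175)])*1.6,0,255).astype(np.uint8))"
```

```text
[568.03701358  16.46037874 214.90737442] 1.1155893943299529 [ 0.24014933  0.23990337 -3.36791427]
[[279.31408154 215.77060751]] [[331.96704931 223.06113205]]
[[276.67365587 211.61229264]] [[332.72835514 203.38900285]]
```

View pics/t6.png

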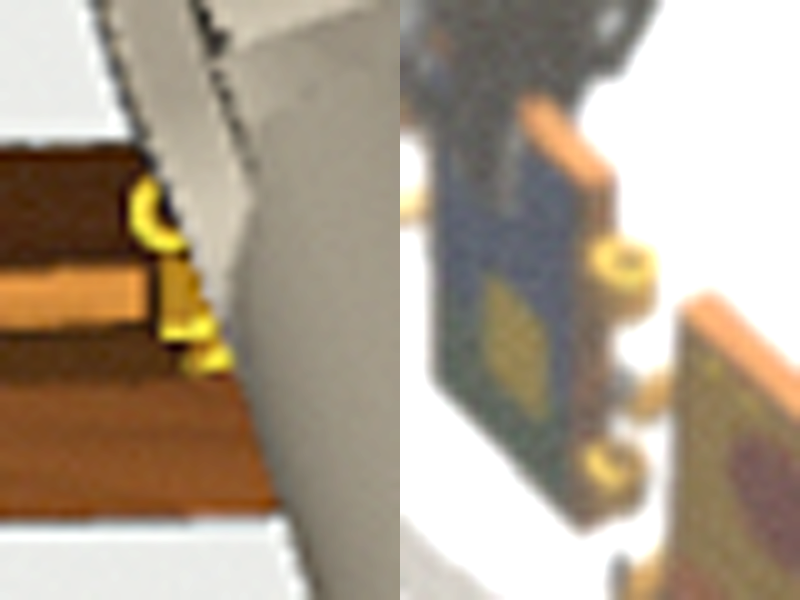

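Request:
drive_tool --increments '[[[0,0,0.06],0,0],[[0,0,0.12],0,0],[[0,0,0.16],0,0],[[0,0,0.18],0,0],[[0,0,0.2],0,0],[[0,0,0.2],0,0]]'

```text
clock: 8.4
position: [568.0, 16.9, 184.8]
orientation: [-0.0, 0.7, 0.714, -0.0]
wrist_force: [0.2, 0.5, -3.8]
finger_gap: 13.4
grip_force: 78.2
```

Request:
drive_tool --increments '[[[0,0,0.01],0,0],[[0,0,0.02],0,0],[[0,0,0.03],0,0],[[0,0,0.04],0,0],[[0,0,0.04],0,0]]'

```text
clock: 9.02
position: [567.8, 16.7, 178.8]
orientation: [-0.0, 0.7, 0.714, -0.0]
wrist_force: [0.0, 0.0, -4.2]
finger_gap: 13.3
grip_force: 78.3
```

Request:
drive_tool --increments '[[[0,0,0.01],0,0],[[0,0,0.02],0,0],[[0,0,0.03],0,0],[[0,0,0.04],0,0],[[0,0,0.04],0,0]]'

```text
clock: 9.65
position: [567.8, 16.7, 172.7]
orientation: [-0.0, 0.7, 0.714, -0.0]
wrist_force: [-1.0, -2.1, -3.9]
finger_gap: 13.6
grip_force: 78.4
```

```bash
python3 -c "
from h import *
s=env.get_state();print(s['position'],s['wrist_force'],s['torque'])
a=env.get_image('top');b=env.get_image('scene')
k=lambda im,x,y:cv2.resize(im[y:y+60,x:x+40],None,fx=10,fy=10,interpolation=cv2.INTER_CUBIC)
cv2.imwrite('pics/t7.png',np.clip(np.hstack([k(a,260,190),k(b,310,185)])*1.6,0,255).astype(np.uint8))"
```

```text
[567.78707496  16.69708253 172.68092656] [-0.98445878 -2.06730654 -3.86529407] [-0.47981053  0.3097324   0.07700487]
```

View pics/t7.png

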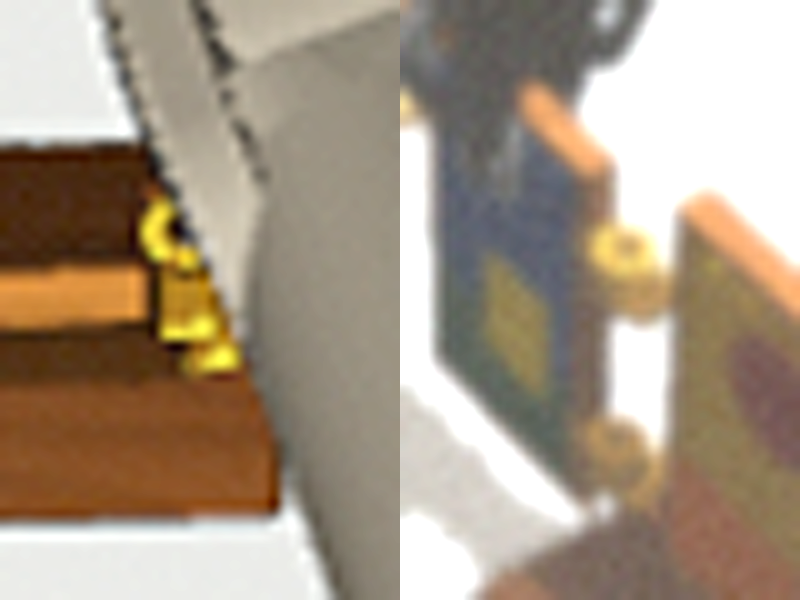

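Request:
drive_tool --increments '[[[-0.006,-0.003,0.0],0,0],[[-0.006,-0.003,0.01],0,0],[[-0.006,-0.003,0.02],0,0],[[-0.006,-0.003,0.03],0,0],[[-0.006,-0.003,0.03],0,0]]'

```text
clock: 10.38
position: [567.6, 16.2, 168.3]
orientation: [-0.0, 0.7, 0.714, 0.0]
wrist_force: [0.2, 0.1, -3.1]
finger_gap: 12.9
grip_force: 78.2
```

Request:
drive_tool --increments '[[[0,0,0.007],0,0],[[0,0,0.014],0,0],[[0,0,0.02],0,0],[[0,0,0.02],0,0]]'

```text
clock: 10.88
position: [567.5, 16.0, 165.4]
orientation: [-0.0, 0.7, 0.714, -0.0]
wrist_force: [1.3, -0.5, -2.7]
finger_gap: 13.1
grip_force: 78.2
```

Request:
drive_tool --increments '[[[0,0,0.007],0,0],[[0,0,0.014],0,0],[[0,0,0.02],0,0],[[0,0,0.02],0,0]]'

```text
clock: 11.38
position: [568.2, 15.9, 164.7]
orientation: [0.001, 0.7, 0.714, 0.0]
wrist_force: [-5.5, -1.8, 14.1]
finger_gap: 13.1
grip_force: 80.9
```

Request:
drive_tool --increments '[[[0,0,-0.008],0,0],[[0,0,-0.008],0,0],[[0,0,-0.008],0,0],[[0,0,-0.008],0,0]]' --grip_force 25

```text
clock: 11.88
position: [568.0, 15.9, 164.8]
orientation: [0.001, 0.7, 0.714, 0.0]
wrist_force: [-3.0, -1.6, 9.5]
finger_gap: 13.3
grip_force: 80.0
```

```bash
python3 - <<'E'
from h import *
s=env.get_state();print(s['position'],s['wrist_force'],s['torque'],s['qpos'][6])
b=env.get_image('scene');h=cv2.cvtColor(b,cv2.COLOR_BGR2HSV)
for z in(69,169,80,180):print(z,proj('scene',[[568,78.5,z]]).round(2))
m=((h[...,0]>15)&(h[...,0]<32)&(h[...,1]>70)&(h[...,2]>60)).astype(np.uint8)
x0,y0=322,195
n,l,st,c=cv2.connectedComponentsWithStats(m[y0:245,x0:342],connectivity=4)
for i in range(1,n):
    if st[i,4]>6: print(st[i]+[x0,y0,0,0,0],(c[i]+[x0,y0]).round(2))
E
```

```text
[567.99250044  15.94615362 164.7795646 ] [-3.04321183 -1.55984351  9.4973885 ] [0.02038559 0.95167175 0.263809  ] -0.3440260233943517
69 [[331.21 232.14]]
169 [[331.91 213.46]]
80 [[331.28 230.18]]
180 [[331.99 211.28]]
[327 208  15  26 150] [336.49 217.2 ]
[322 216   3  10  22] [322.73 220.41]
[327 228  10   7  44] [331.64 231.09]
```

Request:
drive_tool --increments '[[[0.002,0.037,0],-0.111,0],[[0.006,0.073,0],-0.222,0],[[0.014,0.109,0],-0.333,0],[[0.025,0.144,0],-0.444,0],[[0.039,0.178,0],-0.556,0],[[0.056,0.21,0],-0.667,0],[[0.056,0.21,0],-0.667,0]]'

```text
clock: 12.8
position: [598.5, 26.2, 164.4]
orientation: [-0.001, 0.491, 0.871, 0.0]
wrist_force: [-5.4, 0.8, 8.2]
finger_gap: 13.1
grip_force: 80.0
```

Request:
drive_tool --increments '[[[0.002,0.037,0],-0.111,0],[[0.006,0.073,0],-0.222,0],[[0.014,0.109,0],-0.333,0],[[0.025,0.144,0],-0.444,0],[[0.039,0.178,0],-0.556,0],[[0.056,0.21,0],-0.667,0],[[0.056,0.21,0],-0.667,0]]'

```text
clock: 13.68
position: [620.8, 49.5, 164.0]
orientation: [-0.001, 0.248, 0.969, 0.0]
wrist_force: [-4.1, -0.7, 6.1]
finger_gap: 13.3
grip_force: 79.7
```

```bash
python3 -c "
from h import *
s=env.get_state();a=np.radians(yaz(s['orientation']));print(yaz(s['orientation']),s['position'][:2]-63*np.array([np.sin(a),-np.cos(a)]),s['wrist_force'],s['qpos'])"
```

```text
61.244433907325245 [565.57482295  79.77165334] [-4.10541689 -0.70585523  6.1178288 ] [ 0.34520788  0.56449908 -0.7264954   1.71038193  0.42533276  1.03272541
  0.54143781]
```

Request:
drive_tool --increments '[[[0.008,0.034,-0.003],-0.111,0],[[0.012,0.07,-0.003],-0.222,0],[[0.02,0.106,-0.003],-0.333,0],[[0.031,0.141,-0.003],-0.444,0],[[0.045,0.175,-0.003],-0.556,0],[[0.062,0.207,-0.003],-0.667,0],[[0.062,0.207,-0.003],-0.667,0]]'

```text
clock: 14.55
position: [627.8, 81.0, 164.2]
orientation: [-0.001, -0.01, 1.0, 0.0]
wrist_force: [-4.6, 1.4, 3.6]
finger_gap: 13.0
grip_force: 79.3
```

Request:
drive_tool --increments '[[[0.002,0.037,0],-0.111,0],[[0.006,0.073,0],-0.222,0],[[0.014,0.109,0],-0.333,0],[[0.025,0.144,0],-0.444,0],[[0.039,0.178,0],-0.556,0],[[0.056,0.21,0],-0.667,0],[[0.056,0.21,0],-0.667,0]]'

```text
clock: 15.42
position: [619.2, 111.7, 164.4]
orientation: [-0.0, -0.268, 0.964, 0.0]
wrist_force: [-3.9, 0.6, 4.7]
finger_gap: 13.3
grip_force: 79.5
```

```bash
python3 -c "
from h import *
s=env.get_state();a=np.radians(yaz(s['orientation']));print(yaz(s['orientation']),s['position'][:2]-63*np.array([np.sin(a),-np.cos(a)]),s['wrist_force'],s['qpos'])"
```

```text
121.0526865317697 [565.24197315  79.1974876 ] [-3.89023936  0.60099407  4.71462707] [ 0.38325742  0.65859399 -0.957249    1.68624749  0.59107787  1.11378524
  1.36485544]
```

Request:
drive_tool --increments '[[[0,0,0],0,0.25],[[0,0,0],0,0.45],[[0,0,0],0,0.45],[[0,0,0],0,0.45],[[0,0,-0.1],0,0.45],[[0,0,-0.3],0,0.45],[[0,0,-0.52],0,0.45],[[0,0,-0.52],0,0.45]]'

```text
clock: 16.42
position: [620.9, 112.8, 246.1]
orientation: [0.003, -0.269, 0.963, 0.0]
wrist_force: [-0.2, -0.0, -0.4]
finger_gap: 38.7
grip_force: 0.0
```

```bash
python3 - <<'E'
from h import *
b=env.get_image('scene');a=env.get_image('top');cv2.imwrite('pics/b8.png',b);cv2.imwrite('pics/a8.png',a)
h=cv2.cvtColor(b,cv2.COLOR_BGR2HSV)
for z in(58,80,158,180):print(z,proj('scene',[[568,78.5,z]]).round(2))
m=((h[...,0]>15)&(h[...,0]<32)&(h[...,1]>70)&(h[...,2]>60)).astype(np.uint8)
print(m[200:240,322:342])
s=env.get_state()
P=np.array([568,78.5,0])
for psi in(110,121,130): # world yaw top edge far corners
    w=np.radians(psi);d=np.array([np.sin(w),-np.cos(w),0])
    print(psi,"scene free-top",proj('scene',[P+113*d+[0,0,208]]).round(1),"hinge-top",proj('scene',[P+13*d+[0,0,208]]).round(1))
E
```

```text
58 [[331.14 234.08]]
80 [[331.28 230.18]]
158 [[331.83 215.61]]
180 [[331.99 211.28]]
[[0 0 0 0 0 0 0 0 0 0 0 0 0 0 0 0 0 0 0 0]
 [0 0 0 0 0 0 0 0 0 0 0 0 0 0 0 0 0 0 0 0]
 [0 0 0 0 0 0 0 0 0 0 0 0 0 0 0 0 0 0 0 0]
 [0 0 0 0 0 0 0 0 0 0 0 0 0 0 0 0 0 0 0 0]
 [0 0 0 0 0 0 0 0 0 0 0 0 0 0 0 0 0 0 0 0]
 [0 0 0 0 0 0 0 0 0 0 0 0 0 0 0 0 0 0 0 0]
 [0 0 0 0 0 0 0 0 0 0 0 0 0 0 0 0 0 0 0 0]
 [0 0 0 0 0 0 0 0 0 0 0 0 0 0 0 0 0 0 0 0]
 [0 0 0 0 0 0 0 0 0 0 0 0 0 0 0 0 0 0 0 0]
 [0 0 0 0 0 0 0 0 0 0 0 0 0 0 0 0 0 1 0 0]
 [0 0 0 0 0 0 0 0 0 0 0 0 1 0 0 0 0 1 1 1]
 [0 0 0 0 0 0 0 0 0 0 0 1 1 1 0 0 1 1 1 1]
 [0 0 0 0 0 0 0 0 0 0 1 1 1 1 1 1 1 1 1 1]
 [0 0 0 0 0 0 0 0 0 0 1 1 1 1 1 1 1 1 1 1]
 [0 0 0 0 0 0 0 0 0 0 1 1 1 1 1 0 1 1 1 1]
 [0 0 0 0 0 0 0 0 0 0 1 1 1 1 1 1 1 1 1 1]
 [0 0 0 0 0 0 0 0 0 0 1 1 1 0 0 0 1 1 1 1]
 [0 0 0 0 0 0 0 0 0 0 0 0 0 0 0 0 1 1 1 1]
 [0 0 0 0 0 0 0 0 0 0 0 0 0 0 0 0 1 1 1 1]
 [0 0 0 0 0 0 0 0 0 0 0 0 0 0 0 0 1 1 1 1]
 [0 0 0 0 0 0 0 0 0 0 0 0 0 0 0 0 1 1 1 1]
 [0 0 0 0 0 0 0 0 0 0 0 0 0 0 0 0 1 1 1 1]
 [0 0 0 0 0 0 0 0 0 0 0 0 0 0 0 0 1 1 1 1]
 [0 0 0 0 0 0 0 0 0 0 0 0
[... 189 characters left out ...]

 [0 0 0 0 0 0 0 0 0 0 0 0 0 0 0 0 1 1 1 1]
 [0 0 0 0 0 0 0 0 0 0 0 1 1 0 0 1 1 1 1 1]
 [0 0 0 0 0 0 0 1 0 0 0 1 1 1 1 0 1 1 1 1]
 [0 0 0 0 0 0 1 1 0 0 1 1 1 1 1 0 0 0 1 1]
 [0 0 0 0 0 1 1 1 0 0 0 1 1 0 0 0 0 0 0 1]
 [0 0 0 0 0 1 1 1 0 0 1 1 1 1 0 0 0 0 0 0]
 [0 0 0 0 1 1 1 1 0 0 1 1 1 0 0 0 0 0 0 0]
 [0 0 0 1 1 1 1 1 1 0 0 1 0 0 0 0 0 0 0 0]
 [0 0 0 1 1 1 1 1 1 0 0 0 0 0 0 0 0 0 0 0]
 [0 0 0 1 1 1 1 1 1 0 0 0 0 0 0 0 0 0 0 0]
 [0 0 0 1 1 1 1 1 0 0 0 0 0 0 0 0 0 0 0 0]
 [0 0 0 1 1 1 1 1 0 0 0 0 0 0 0 0 0 0 0 0]]
110 scene free-top [[313.1 225. ]] hinge-top [[330.1 207.8]]
121 scene free-top [[318.7 227.5]] hinge-top [[330.7 208. ]]
130 scene free-top [[323.8 228.9]] hinge-top [[331.3 208.2]]
```

```bash
python3 -c "
from h import *
plan([(675,84.5,246,121),(675,84.5,165,121),(649,128,165,121),(622,154.6,165,121),(600,166,165,121)])"
```

```text
from [619.4 111.5 242.8 121.2]
[-0.224, -0.346, -0.022] turn 0.004
[-0.0, 0.0, 0.54] turn -0.0
[-0.001, 0.338, -0.0] turn -0.0
[0.063, 0.245, -0.0] turn -0.0
[0.087, 0.141, -0.0] turn -0.0
```

Request:
drive_tool --increments '[[[-0.11,-0.17,0],0,0.2],[[-0.224,-0.346,0],0,0],[[-0.224,-0.346,0],0,0],[[-0.224,-0.346,0.2],0,0],[[-0.224,-0.346,0.4],0,0],[[-0.224,-0.346,0.52],0,0],[[-0.224,-0.346,0.52],0,0]]'

```text
clock: 17.4
position: [673.6, 84.5, 162.6]
orientation: [-0.002, -0.269, 0.963, 0.0]
wrist_force: [0.9, 1.1, 0.2]
finger_gap: -0.0
grip_force: 0.0
```

Request:
drive_tool --increments '[[[0,0.042,0],0,0],[[0,0.084,0],0,0],[[0,0.126,0],0,0],[[0,0.168,0],0,0],[[0,0.21,0],0,0],[[0,0.252,0],0,0],[[0,0.295,0],0,0],[[0,0.338,0],0,0]]'

```text
clock: 18.4
position: [648.1, 127.8, 164.1]
orientation: [-0.0, -0.269, 0.963, -0.0]
wrist_force: [-0.9, -1.9, 4.7]
finger_gap: -0.0
grip_force: 2.0
```

Request:
drive_tool --increments '[[[0.008,0.031,0],0,0],[[0.016,0.061,0],0,0],[[0.024,0.092,0],0,0],[[0.032,0.122,0],0,0],[[0.04,0.153,0],0,0],[[0.048,0.184,0],0,0],[[0.056,0.214,0],0,0],[[0.063,0.245,0],0,0]]'

```text
clock: 19.4
position: [621.2, 154.7, 163.9]
orientation: [-0.0, -0.269, 0.963, 0.0]
wrist_force: [-0.4, -0.7, -0.1]
finger_gap: 0.4
grip_force: 0.2
```

```bash
python3 -c "
from h import *
plan([(600,166,165,121)]);print(env.get_state()['wrist_force'])"
```

```text
from [621.2 154.7 163.9 121.2]
[0.082, 0.137, -0.008] turn 0.004
[-0.35505328 -0.6698267  -0.12027488]
```

Request:
drive_tool --increments '[[[0.014,0.023,0],0,0],[[0.028,0.046,0],0,0],[[0.041,0.069,0],0,0],[[0.055,0.092,0],0,0],[[0.069,0.115,0],0,0],[[0.082,0.137,0],0,0],[[0.082,0.137,0],0,0]]'

```text
clock: 20.27
position: [600.1, 166.0, 164.2]
orientation: [0.0, -0.269, 0.963, 0.0]
wrist_force: [0.9, 0.7, 0.2]
finger_gap: -0.4
grip_force: 0.2
```

Request:
drive_tool --increments '[[[0.011,0.007,0],0,0],[[0.022,0.014,0],0,0],[[0.034,0.021,0],0,0],[[0.034,0.021,0],0,0]]'

```text
clock: 20.78
position: [594.3, 165.8, 164.2]
orientation: [0.0, -0.269, 0.963, -0.0]
wrist_force: [0.4, 0.4, -0.1]
finger_gap: 0.1
grip_force: 0.3
```

Request:
drive_tool --increments '[[[0.011,0.007,0],0,0],[[0.022,0.014,0],0,0],[[0.022,0.014,0],0,0],[[0.022,0.014,0],0,0]]'

```text
clock: 21.28
position: [590.5, 165.7, 164.1]
orientation: [-0.0, -0.269, 0.963, -0.0]
wrist_force: [0.3, 0.7, 0.4]
finger_gap: 0.2
grip_force: 0.3
```

```bash
python3 - <<'E'
from h import *
print(env.get_state()['wrist_force'])
b=env.get_image('scene')
P=np.array([568,78.5,0])
for psi in(165,175,181.1):
    w=np.radians(psi);d=np.array([np.sin(w),-np.cos(w),0]);n=np.array([np.cos(w),np.sin(w),0])
    print(psi,[proj('scene',[P+r*d-7*n+[0,0,208]]).round(1).tolist()[0] for r in(13,60,113)])
h=cv2.cvtColor(b,cv2.COLOR_BGR2HSV)
m=((h[...,0]>7)&(h[...,0]<16)&(h[...,1]>90)&(h[...,2]>130)).astype(int)
for r in range(203,242): print(r,''.join('.#'[v] for v in m[r,320:385]))
E
```

```text
[0.34339057 0.69508291 0.41406445]
165 [[331.7, 208.6], [336.6, 217.9], [342.5, 228.9]]
175 [[332.4, 208.6], [339.6, 217.2], [348.0, 227.3]]
181.1 [[332.9, 208.6], [341.2, 216.6], [351.1, 226.0]]
203 .................................................................
204 .................................................................
205 .................................................................
206 .................................................................
207 .................................................................
208 .................................................................
209 .................................................................
210 .................................................................
211 .................................................................
212 .................................................................
213 .................................................................
214 .................................................................
215 ............................................................
[... 1125 characters left out ...]

232 ........................................#####..#####.............
233 .........................................#####..#####............
234 ..........................................#####..#####...........
235 ...........................................#####..#####..........
236 ............................................#####..#####.........
237 .............................................#####..#####........
238 ..............................................#####..#####.......
239 ...............................................#####...####......
240 ................................................#####...####.....
241 .................................................#####...####....
```

Request:
drive_tool --increments '[[[0.011,0.007,0],0,0],[[0.022,0.014,0],0,0],[[0.022,0.014,0],0,0],[[0.022,0.014,0],0,0]]'

```text
clock: 21.82
position: [586.6, 165.8, 164.1]
orientation: [-0.0, -0.269, 0.963, -0.0]
wrist_force: [1.3, 0.9, 1.4]
finger_gap: 0.0
grip_force: 0.1
```

Request:
drive_tool --increments '[[[0.011,0.007,0],0,0],[[0.022,0.014,0],0,0],[[0.022,0.014,0],0,0],[[0.022,0.014,0],0,0]]'

```text
clock: 22.32
position: [583.9, 165.9, 164.7]
orientation: [0.001, -0.268, 0.963, -0.0]
wrist_force: [6.0, -0.3, 1.1]
finger_gap: -0.3
grip_force: 0.4
```

Request:
drive_tool --increments '[[[0.011,0.007,0],0,0],[[0.011,0.007,0],0,0],[[0.011,0.007,0],0,0]]'

```text
clock: 22.7
position: [583.4, 165.9, 165.3]
orientation: [0.003, -0.268, 0.963, -0.0]
wrist_force: [8.2, 0.0, 3.1]
finger_gap: 0.1
grip_force: 0.5
```

Request:
drive_tool --increments '[[[-0.01,-0.006,0],0,0],[[-0.02,-0.012,0],0,0],[[-0.03,-0.018,0],0,0],[[-0.05,-0.03,0],0,0],[[-0.08,-0.048,0],0,0],[[-0.2,-0.12,0],0,0],[[-0.4,-0.24,0],0,0],[[-0.4,-0.24,0],0,0]]'

```text
clock: 23.7
position: [652.6, 165.5, 163.3]
orientation: [-0.0, -0.268, 0.964, 0.0]
wrist_force: [-0.1, -1.1, 0.0]
finger_gap: -0.2
grip_force: 0.0
```

Request:
drive_tool --increments '[[[0,0,-0.3],0,0],[[0,0,-0.6],0,0],[[-0.2,-0.3,-0.8],0,0],[[-0.4,-0.7,-0.8],0,0],[[-0.4,-1.0,-0.8],0,0],[[-0.4,-1.0,-0.8],0,0]]'

```text
clock: 24.45
position: [781.4, 63.2, 282.2]
orientation: [-0.001, -0.265, 0.964, -0.001]
wrist_force: [-0.1, 0.6, -0.5]
finger_gap: -0.1
grip_force: 0.0
```

```bash
python3 - <<'E'
from h import *
s=env.get_state();print(s['position'],s['wrist_force'])
P=np.array([568,78.5,0])
for n_,w0 in(('scene',(320,203,385,242)),('top',(198,205,290,226))):
    b=env.get_image(n_);cv2.imwrite(f'pics/{n_}9.png',b);h=cv2.cvtColor(b,cv2.COLOR_BGR2HSV)
    for psi in(165,175,181.1):
        w=np.radians(psi);d=np.array([np.sin(w),-np.cos(w),0]);n=np.array([np.cos(w),np.sin(w),0])
        print(n_,psi,[proj(n_,[P+r*d-7*n+[0,0,208]]).round(1).tolist()[0] for r in(13,60,113)])
    m=((h[...,0]>7)&(h[...,0]<21)&(h[...,1]>90)&(h[...,2]>(130 if n_=='scene' else 100))).astype(int)
    for r in range(w0[1],w0[3]): print(r,''.join('.#'[v] for v in m[r,w0[0]:w0[2]]))
E
```

```text
[781.4402303   63.21131448 282.22331949] [-0.06858946  0.57512702 -0.51633931]
scene 165 [[331.7, 208.6], [336.6, 217.9], [342.5, 228.9]]
scene 175 [[332.4, 208.6], [339.6, 217.2], [348.0, 227.3]]
scene 181.1 [[332.9, 208.6], [341.2, 216.6], [351.1, 226.0]]
203 .................................................................
204 .................................................................
205 ...................###...........................................
206 ..................#####..........................................
207 ...................#####.........................................
208 ................#########........................................
209 ................####..####.......................................
210 ................#####..####......................................
211 ............#.....####..####.....................................
212 ...........#.......####..#####...................................
213 ....................####..#####..................................
214 .....................####..#####.................................
21
[... 3397 characters left out ...]
#####.........#......
219 .....#######################################################################....##..##......
220 .....#######################################################################...####.#.......
221 .....#######################################################################...##...........
222 .....#######################################################.#.####.................#.......
223 ......########################......................................................#.......
224 ............................................................................................
225 .................................................................................#..........
```

```bash
python3 -c "
from workcell import env
print(env.job_done())"
```

```text
the job is handed in; nothing more can be done
None
```

The wing is hung on both pins and folded shut against its bumpers. It is released, lines up with the fixed left wing in both camera views, and the job is handed in at about 25 s (no verdict came back).

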